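# Wedge the rocking light box

### The job

The glass-tracing light box rocks because its orange foot, under the corner with the yellow dot, is too short. Press down on the yellow dot to feel it rock, then push the wooden wedge, without picking it up, thin end first under the orange foot until it just fills the gap: the box should stand level, not jacked up or shoved out of place. Leave the other things alone, and finish while still holding a finger pressed down on the yellow dot, firmly enough to have rocked the box, with the box staying level.

Things in the scene. Friction and masses are not known exactly. Their poses are not given: they have to be found in the camera images.
- light_box: Low aluminium light box with a white panel and coloured glass pieces fixed on it, loose, 1.0 to 1.7 kg; slides at a 5 to 11 N sideways push. 180 mm (its x) by 220 mm (its y); case from 22 to 58 mm above the table. Origin: on the table under its centre, z up when level. Three black ball-ended feet, 22 mm tall and across, at x, y = (-70,-90), (-70,90), (70,-90) mm: unpressed, it stands level on these.
- yellow_dot (a point): Yellow dot, 18 mm across, on the top face of the light box (58 mm above the table when level), at (70,90) mm in its x, y, right above the orange foot: the place to press. 1 to 2 N down here rocks the box until the orange foot meets the table (0.04 to 0.08 rad); with the wedge snug, 5 N or more no longer rocks it.
- short_foot (a point): Point of the light box straight below the yellow dot, at table height when level. The orange foot, ball-ended and 22 mm across, is seized 4.5 to 8.5 mm too short (differs each time): its lowest point hangs that far above this point.
- wedge: Loose wooden wedge, 120 mm long (its x), 60 mm wide (its y), 90 g; flat underside, top sloping evenly from 18 mm high at the blunt butt (x = -60 mm) to 2 mm at the thin end (x = +60 mm). Origin: centre of its underside; centre of mass about 17 mm from it towards the butt. Lies flat beside the box, thin end roughly towards it; slides at about 0.5 N; stays where it is pushed, also under load.
- can: Red drink can, 60 mm across, 115 mm tall, origin under its centre. Leave alone.
- spool: Metal solder spool standing on end, 60 mm across, 50 mm tall, origin under its centre. Leave alone.
- jar: Amber jar with black cap, 60 mm across, 80 mm tall, origin under its centre. Leave alone.
- dish: White dish, 72 mm across, 22 mm tall, origin under its centre. Leave alone.
- screwdriver: Red-handled screwdriver lying along its x, about 200 mm long. Leave alone.
- glass_offcut: Teal glass offcut lying flat, 70 x 50 x 6 mm, origin under its centre. Leave alone.
Things that resemble listed ones, but are neither listed nor needed, are in the scene too. Of the things like the wedge, leave any that is purple; of the rest the smaller one is meant.

How it is judged:
On the way, in this order (a step that is already met when the one before it is completed fails the run):
1. the corner with the yellow dot has been pressed and the box rocks (angle between light_box's own z axis and vertical above 0.025 rad and contact force between the fingers and light_box above 0.5 N), for 0.1 s.
2. the wedge is under the orange foot and the fingers are off the light box (x of short_foot in the frame of wedge between -0.058 and 0.056 m and y of short_foot in the frame of wedge between -0.036 and 0.036 m and contact force between the fingers and light_box below 0.1 N), for 0.2 s.
At the end, for the whole second after the job is handed in: The orange foot bears on the wedge (more than 1 N) while the fingers press the light box at the yellow dot (within 45 mm) with more than 3 N, and the box stays level to 0.014 rad (0.8 degrees), at rest, within 25 mm of where it stood; the fingers do not touch the wedge (x of short_foot in the frame of wedge between -0.058 and 0.056 m and y of short_foot in the frame of wedge between -0.036 and 0.036 m and angle between light_box's own z axis and vertical below 0.014 rad and contact force between the fingers and light_box above 3 N and contact force between wedge and light_box above 1 N and contact force between the fingers and wedge below 0.1 N and horizontal distance between the grasp point and yellow_dot below 0.045 m and distance of short_foot from where it was at the start of the episode below 0.025 m and linear speed of each of light_box, wedge below 0.01 m/s); the arm keeps its last pose, push and grip.
It fails at once if the wedge is lifted off the table (height (world z) of wedge above 0.01 m or angle between wedge's own z axis and vertical above 0.3 rad).
It fails at once if the light box is lifted or tipped (height (world z) of light_box above 0.015 m or angle between light_box's own z axis and vertical above 0.13 rad).
It fails at once if the light box is shoved more than 40 mm (distance of light_box from where it was at the start of the episode above 0.04 m).
It fails at once if another thing on the table is moved by more than 30 mm (distance of any of can, spool, jar, dish, screwdriver, glass_offcut from where it was at the start of the episode above 0.03 m).
It also fails if it takes over 69 s, if anything falls off the work surface, if the arm or the gripper's body presses on something with over 40 N, if the wrist force passes 120 N, or if a joint passes its speed limit or range.

### The arm

A 7-joint arm with a two-finger parallel gripper is mounted at the origin on the work surface. World frame = base frame: x ahead of the robot, y to its left, z up, the work surface at z = 0. Lengths are in m, angles in rad, forces in N, time in s.
With the tool pointing down it reaches from about 0.4 to 0.85 m from the base axis. Payload 10.4 kg.
Tool frame: the origin (TCP) lies on the centre line of the jaws, within the pads' length; the fingertips stand 17 mm ahead of it and the grasp point (between the pads) lies 2 mm behind it; x points along the fingers, y is the direction in which the jaws open and shut, and the axes are right-handed (so a half turn about x gives the same grasp; the last joint's range is limited). The gripper opens to 85 mm and grips with 20 to 120 N. Pads are 22 mm wide; open, the fingers measure 114 mm over their backs; the gripper's body (76 mm by 85 mm) begins 54 mm behind the grasp point. The pads swing forward as they close: fully open they stand 13 mm farther back than shut.
Start: joints at [1.231, 0.332, -0.065, 1.46, 0.022, 1.35, -0.088], TCP at [0.195, -0.594, 0.248] pointing down, gripper open.
Joint ranges: [-2.6, 2.6], [-0.5, 2.12], [-1.47, 1.34], [0.16, 2.42], [-1.27, 4.41], [0.06, 2.06], [-2.6, 2.6]. Speed limits (rad/s): [2.22, 2.22, 2.79, 2.79, 3.14, 3.14, 3.14].

### API

Orientations are given as a unit quaternion [w, x, y, z].
In Python, from plant import bot gives the robot as it stands.
- The arm moves only by the shell command python3 -m pendant 'ROWS'. ROWS is JSON, a list of rows, each a list of 7 numbers: the turn, a rotation vector about the world's x, y, z in rad, then the shift along the world's x, y, z in cm, then the closure in counts, from 0 (fully open) to 255 (shut). A call has 1 to 8 rows; each row shifts and turns the commanded pose from where the row before left it; what a row does not reach is not made up. A row lasts 1/10 s, in which the tool goes at most 50 mm and 8.59 degrees, less where a joint would pass 70% of its speed; a pose out of reach is approached as far as the arm can. A call is refused whole if a number of a shift passes 5 or a number of a turn 0.15, either way. A call with a gripper value outside its range is refused whole. The fingers move at their own pace and stop on an object; the grip force is fixed at half the most. Time passes only in rows, so rows that do not move let the fingers close. It gives the time, the measured TCP pose, the force and the opening at its end, in the units of the state.
- bot.get_obs(): the state, without advancing time (a new reading comes with each control period).
- bot.grab_frame(name): name is "scene" or "side" or "wrist"; returns (picture, depth): 480x640x3 uint8, blue, green, red; 480x640 float32, m along the optical axis (not along the pixel's ray), 0 where there is no reading.
- bot.camera_model(name): a dict with "fovy" (degrees; the focal length in pixels is half the picture's height over the tangent of half this angle, whatever the lens; pixels are square), "cx", "cy" (the principal point, pixels), "camera_from_world" (4x4, takes a point from world to camera coordinates); the wrist camera has in their place "T_tool_cam" (4x4, takes a point from camera to tool coordinates, whose origin is the TCP and whose axes are the tool frame's). Camera axes: x right, y down, z forward; pixel columns grow to the right and rows downward; lengths in m; the calibration is good to about 2 mm. A picture is of the moment at which its call begins: read the wrist's pose just before it. camera_model takes no time and is no camera call.
- bot.finish_job(): hands the job in, once; it reports no verdict.
Trained networks look in the newest picture that a camera, given by its name, has taken for a name from the list of things; names that differ only in an ending like _2 or _b are one class to them, and where a whole thing is asked for, a point or a joint stands for the part that bears it (a point fixed in the world has none). Each returns a list of dicts, best first, with "p" (0 to 1); they miss things now and then, are a little off and sometimes report something else, mostly with a low value. They report only what shows in the picture. A call takes as long as a camera call. They do not tell look-alikes from the thing itself.
- bot.silhouettes(camera, thing): "mask" (480x640 bool, what is visible of it).
- bot.landmark_of(camera, thing): "location" ([x, y, z] in m, in the coordinates of the camera as it stood for that picture, good to about 4 mm: a listed point, or the origin of a listed thing).
The state is a dict: "time": time; "joints": joint angles; "qvel": joint speeds; "effort": joint torques, N m; "tool_pos": TCP position; "orientation": TCP orientation; "force": force on the tool from outside, world axes, zero at the start; "torque": the same for the moment, N m; "grip_width": opening from 0.0 (shut) to 1.0 (fully open).
Only numpy, scipy, OpenCV 4.12 (cv2) and the standard library are available. Lean on these libraries where they do the work, as an engineer would, in place of code of your own. Each camera call takes 0.05 s, during which the arm holds its last target. There are 200 camera calls.

## Working session

There is one attempt and no reset: what is moved stays moved. The work goes in short steps, Python scripts to look and compute and a shell command to move; the robot and the scene stay as the last step left them, time stands still between calls to the robot, and variables do not carry over. Pictures are saved under pics/ and viewed, about 8 in all and at most 12, crops included, and the job is handed in when it is done.

```bash
mkdir -p pics; cat > h.py <<'E'
import numpy as np, cv2
from plant import bot
from scipy.spatial.transform import Rotation as R
def T(name):
    m=bot.camera_model(name)
    if "camera_from_world" in m: return np.linalg.inv(np.array(m["camera_from_world"]))
    o=bot.get_obs(); q=o["orientation"]; W=np.eye(4)
    W[:3,:3]=R.from_quat([q[1],q[2],q[3],q[0]]).as_matrix(); W[:3,3]=o["tool_pos"]
    return W@np.array(m["T_tool_cam"])
def grab(name):
    t=T(name); p,d=bot.grab_frame(name); return t,p,d
def cloud(name,t,d,mask=None):
    m=bot.camera_model(name); f=240/np.tan(np.radians(m["fovy"])/2)
    v,u=np.nonzero((d>0) if mask is None else (mask&(d>0))); z=d[v,u]
    P=np.c_[(u-m.get("cx",320))/f*z,(v-m.get("cy",240))/f*z,z]
    return P@t[:3,:3].T+t[:3,3],u,v
def lm(name,t,thing):
    return [(round(x["p"],2),np.round(t[:3,:3]@np.array(x["location"])+t[:3,3],4)) for x in bot.landmark_of(name,thing)]
E
python3 - <<'E'
from h import *
print(bot.get_obs())
for n in ("scene","side"):
    t,p,d=grab(n); cv2.imwrite(f"pics/{n}0.png",p); print(n,t[:3,3].round(3),{k:v for k,v in bot.camera_model(n).items() if k!="camera_from_world"})
    for k in ("light_box","yellow_dot","short_foot","wedge","can","spool","jar","dish","screwdriver","glass_offcut"): print(k,lm(n,t,k))
E
```

```text
{'time': 0.0, 'joints': array([ 1.2314157 ,  0.33289277, -0.06470378,  1.4609823 ,  0.02160165,
        1.34989743, -0.08850492]), 'qvel': array([-5.61270171e-04,  1.11141891e-03, -3.31119665e-04,  6.58392747e-05,
       -7.02246507e-04, -7.31812986e-04,  7.58013006e-05]), 'effort': array([ 3.44940663e-04, -6.25451875e+01,  4.94859880e-02, -3.91603124e+01,
        1.62928272e-02,  9.99772979e-03, -4.21078323e-05]), 'tool_pos': array([ 0.19457472, -0.59355253,  0.24748331]), 'orientation': array([-0.11102474, -0.69814695, -0.11205208,  0.69836142]), 'force': array([ 0.84684383, -0.31833784, -0.84994841]), 'torque': array([ 0.00719838, -0.04198817, -0.00535483]), 'grip_width': 1.000948066863237}
scene [0.979 0.832 0.732] {'fovy': 51.07834017343656, 'cx': 315.34801690161476, 'cy': 236.63641953879522}
light_box [(0.9, array([ 0.4427, -0.0948,  0.0033]))]
yellow_dot [(0.96, array([0.4975, 0.0007, 0.0611])), (0.52, array([ 7.779e-01, -7.580e-02,  1.000e-04]))]
short_foot [(0.58, array([ 0.4998, -0.0032, -0.0051]))]
wedge [(0.86, array([4.652e-01, 1.137e-01, 1.000e-04])), (0.82, array([ 0.6
[... 962 characters left out ...]
]))]
short_foot []
wedge [(0.95, array([ 0.4589,  0.3395, -0.    ])), (0.85, array([ 0.4642,  0.1167, -0.0016])), (0.78, array([ 0.6732,  0.1329, -0.0007]))]
can [(0.6, array([0.624 , 0.4602, 0.0007]))]
spool [(0.93, array([ 0.7588, -0.1874,  0.0016])), (0.3, array([0.4634, 0.1177, 0.0008]))]
jar [(0.97, array([ 0.7736, -0.0773,  0.0019])), (0.57, array([ 0.462 ,  0.1192, -0.0021]))]
dish [(0.76, array([ 2.804e-01,  3.642e-01, -2.000e-04])), (0.25, array([ 0.3565, -0.4165, -0.0016]))]
screwdriver [(0.9, array([ 0.5636, -0.4431,  0.0024])), (0.41, array([ 7.586e-01, -1.853e-01, -1.000e-04]))]
glass_offcut [(0.82, array([ 0.3565, -0.4121, -0.0014])), (0.25, array([ 0.6217,  0.4565, -0.001 ]))]
```

View pics/scene0.png

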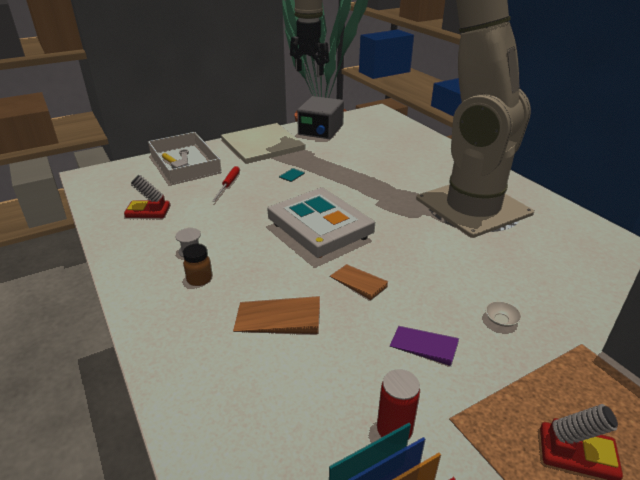

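View pics/side0.png

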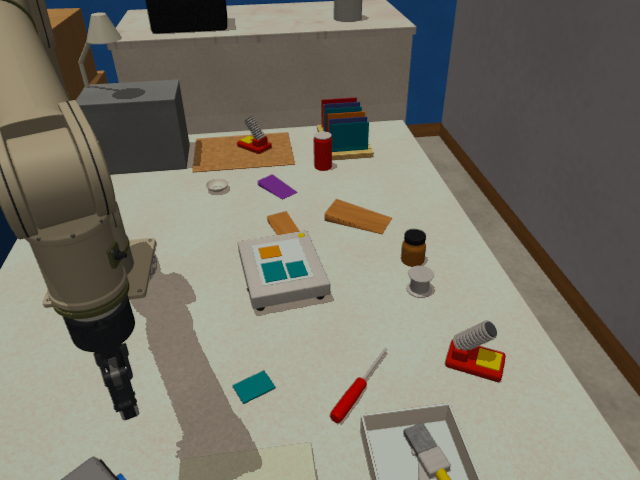

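The smaller wooden wedge, next to the box's yellow-dot corner, is at scene px (358,281) and side px (284,224). The large wooden one and the purple one are decoys. Next I'll measure the box and wedge poses.

```bash
python3 - <<'E'
from h import *
for n in ("scene","side"):
    t,p,d=grab(n)
    for k in ("wedge","light_box"):
        for s in bot.silhouettes(n,k):
            P,u,v=cloud(n,t,d,s["mask"])
            c=np.median(P,0)
            if k=="wedge" and np.hypot(*(c[:2]-[.465,.115]))>.05: continue
            if k=="light_box" and np.hypot(*(c[:2]-[.44,-.097]))>.06: continue
            if k=="wedge": Q=P[(P[:,2]<.025)]
            else: Q=P[(P[:,2]>.05)&(P[:,2]<.068)]
            r=cv2.minAreaRect(Q[:,:2].astype(np.float32))
            A=np.c_[Q[:,:2]-Q[:,:2].mean(0),np.ones(len(Q))]; co=np.linalg.lstsq(A,Q[:,2],rcond=None)[0]
            print(n,k,round(s["p"],2),len(Q),"rect",np.round(r[0],4),np.round(r[1],4),round(r[2],1),"plane",co.round(4),"uphill deg",np.degrees(np.arctan2(co[1],co[0])).round(1)); print(cv2.boxPoints(r).round(3).tolist())
E
```

```text
scene wedge 0.66 1081 rect [0.4591 0.1141] [0.0777 0.1234] 18.5 plane [-0.0521  0.0804  0.0106] uphill deg 122.9
[[0.40299999713897705, 0.1599999964237213], [0.44200000166893005, 0.0430000014603138], [0.515999972820282, 0.06800000369548798], [0.47600001096725464, 0.1850000023841858]]
scene light_box 0.63 3552 rect [ 0.4399 -0.0984] [0.1849 0.2248] 6.7 plane [-0.0066 -0.0105  0.0593] uphill deg -122.2
[[0.33500000834465027, 0.0020000000949949026], [0.3610000014305115, -0.22100000083446503], [0.5450000166893005, -0.19900000095367432], [0.5189999938011169, 0.024000000208616257]]
side wedge 0.86 503 rect [0.456  0.1406] [0.0704 0.1181] 9.4 plane [0.0386 0.1069 0.0115] uphill deg 70.2
[[0.41200000047683716, 0.19300000369548798], [0.4309999942779541, 0.07699999958276749], [0.5, 0.08799999952316284], [0.48100000619888306, 0.20499999821186066]]
side light_box 0.76 4488 rect [ 0.4411 -0.102 ] [0.1807 0.2234] 6.9 plane [-0.0009  0.0048  0.0586] uphill deg 100.6
[[0.33799999952316284, -0.0020000000949949026], [0.36500000953674316, -0.2240000069141388], [0.5440000295639038, -0.20200000703334808], [0.5170000195503235, 0.019999999552965164]]
```

```bash
python3 -m pendant '[[0,0,0.12,2.2,4.4,0,255],[0,0,0.12,2.2,4.4,0,255],[0,0,0.12,2.2,4.4,0,255],[0,0,0.12,2.2,4.4,0,255],[0,0,0.12,2.2,4.4,0,255],[0,0,0.12,2.2,4.4,0,255],[0,0,0.12,2.2,4.4,0,255],[0,0,0.12,2.2,4.4,0,255]]'; python3 -m pendant '[[0,0,0.12,2.2,4.4,0,255],[0,0,0.12,2.2,4.4,0,255],[0,0,0.12,2.2,4.4,0,255],[0,0,0.12,2.2,4.4,0,255],[0,0,0.12,2.0,4.0,0,255],[0,0,0,0,3,0,255],[0,0,0,0,0,0,255]]'
python3 - <<'E'
from h import *
o=bot.get_obs();q=o["orientation"];M=R.from_quat([q[1],q[2],q[3],q[0]]).as_matrix();print(o["tool_pos"],M.round(3).tolist(),o["force"])
t,p,d=grab("wrist");cv2.imwrite("pics/w1.png",p);np.savez("w1.npz",t=t,p=p,d=d)
print(t.round(3).tolist())
for k in("wedge","yellow_dot","light_box","short_foot"):print(k,lm("wrist",t,k))
E
```

```text
time: 2.2
tool_pos: [0.3712, -0.2401, 0.2486]
orientation: [-0.423, -0.567, -0.422, 0.567]
force: [0.1, -0.2, 0.1]
grip_width: -0.001
time: 2.9
tool_pos: [0.4788, 0.009, 0.2486]
orientation: [0.572, 0.416, 0.572, -0.415]
force: [-0.1, -1.1, 0.6]
grip_width: 0.003
[0.47884283 0.00902634 0.24862501] [[0.001, 0.951, 0.308], [0.002, 0.308, -0.951], [-1.0, 0.001, -0.001]] [-0.11366208 -1.05304138  0.61440905]
[[0.951, 0.294, 0.092, 0.455], [0.308, -0.909, -0.281, 0.081], [0.001, 0.295, -0.955, 0.374], [0.0, 0.0, 0.0, 1.0]]
wedge [(0.91, array([6.693e-01, 1.311e-01, 4.000e-04])), (0.55, array([0.4666, 0.1115, 0.0068]))]
yellow_dot [(0.77, array([ 4.978e-01, -1.000e-04,  5.520e-02]))]
light_box [(0.64, array([ 0.4394, -0.0972, -0.002 ]))]
short_foot [(0.46, array([ 0.7665, -0.0746, -0.0022]))]
```

View pics/w1.png

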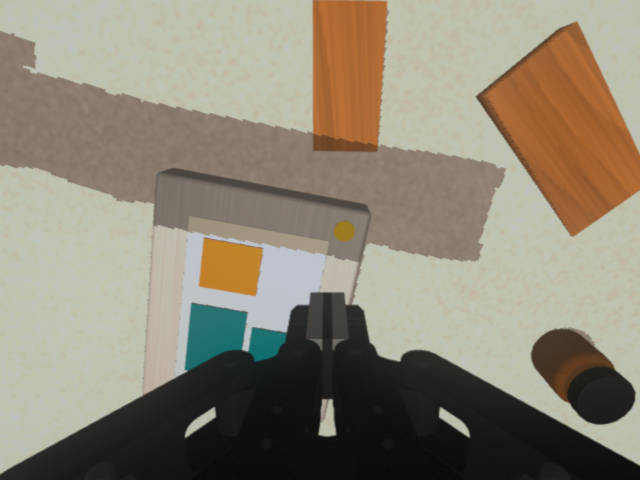

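The wrist view shows the wedge's thin end at px (313–378,151), pointing at the dot at (344,231). The butt is cropped at the top.

```bash
python3 - <<'E'
from h import *
z=np.load("w1.npz");t=z["t"];d=z["d"];m=bot.camera_model("wrist");f=240/np.tan(np.radians(m["fovy"])/2)
def at(u,v,h):
    r=t[:3,:3]@[(u-m.get("cx",320))/f,(v-m.get("cy",240))/f,1];return t[:3,3]+r*(h-t[2,3])/r[2]
a,b=at(313,151,.002),at(378,151,.002);print("thin",a.round(4),b.round(4),np.linalg.norm(a-b))
mid=(a+b)/2;th=b-a;print("heading of y-edge",np.degrees(np.arctan2(th[1],th[0])))
for h in(.013,.015,.017):
    l,r=at(313,3,h),at(387,3,h);c=(l+r)/2;w=mid-c;print(h,np.linalg.norm(l-r).round(4),"dist",np.hypot(*w[:2]).round(4),"heading",np.degrees(np.arctan2(w[1],w[0])).round(1),np.hypot(*w[:2])*.1333+.002)
print("dot",at(344,231,.058).round(4))
print("box corners",at(157,171,.058).round(4),at(370,208,.058).round(4))
E
```

```text
thin [0.4521 0.0488 0.002 ] [0.5097 0.0674 0.002 ] 0.06056658726036307
heading of y-edge 17.96042556836095
0.013 0.0603 dist 0.119 heading -72.8 0.017859382752821833
0.015 0.06 dist 0.1185 heading -72.7 0.01779330335597243
0.017 0.0597 dist 0.118 heading -72.7 0.01772723522982219
dot [ 0.497  -0.0013  0.058 ]
box corners [ 3.381e-01 -1.000e-04  5.800e-02] [0.5111 0.0241 0.058 ]
```

```bash
python3 -m pendant '[[0,0,0,0.9,-0.5,-4.5,255],[0,0,0,1.0,-0.5,-4.5,255],[0,0,0,0,0,-4,255],[0,0,0,0,0,-2,255],[0,0,0,0,0,-0.5,255],[0,0,0,0,0,0,255]]'; for i in 1 2 3; do python3 -m pendant '[[0,0,0,0,0,-0.3,255],[0,0,0,0,0,0,255]]'; done
```

```text
time: 3.75
tool_pos: [0.4976, -0.0066, 0.0933]
orientation: [0.57, 0.418, 0.57, -0.418]
force: [-0.1, 0.0, 0.2]
grip_width: -0.0
time: 3.95
tool_pos: [0.4984, -0.0062, 0.0914]
orientation: [0.571, 0.418, 0.57, -0.418]
force: [-1.1, -0.5, -0.6]
grip_width: -0.001
time: 4.15
tool_pos: [0.4978, -0.006, 0.0875]
orientation: [0.571, 0.418, 0.57, -0.418]
force: [0.0, -0.6, 0.9]
grip_width: -0.0
time: 4.35
tool_pos: [0.4976, -0.0059, 0.0841]
orientation: [0.57, 0.418, 0.57, -0.418]
force: [-0.0, -0.3, 0.6]
grip_width: 0.0
```

```bash
python3 -m pendant '[[0,0,0,0,0.5,-0.5,255],[0,0,0,0,0,0,255]]'; for i in 1 2 3 4 5 6 7; do python3 -m pendant '[[0,0,0,0,0,-0.2,255],[0,0,0,0,0,0,255]]' | grep -E "pos|force"; done
```

```text
time: 4.55
tool_pos: [0.4973, -0.0001, 0.0787]
orientation: [0.57, 0.418, 0.571, -0.418]
force: [0.1, -0.5, -0.1]
grip_width: 0.002
tool_pos: [0.4975, -0.0009, 0.0771]
force: [-1.0, -0.0, 0.2]
tool_pos: [0.4976, -0.001, 0.0751]
force: [-0.9, 0.4, -0.5]
tool_pos: [0.498, -0.0008, 0.0734]
force: [0.2, 0.6, 1.3]
tool_pos: [0.4979, -0.0008, 0.0713]
force: [0.7, -0.1, 1.8]
tool_pos: [0.4977, -0.0009, 0.0691]
force: [-0.1, -0.3, 2.5]
tool_pos: [0.4981, -0.0007, 0.0678]
force: [-0.5, 1.4, 8.8]
tool_pos: [0.4984, -0.0005, 0.0672]
force: [-8.4, 0.5, 27.4]
```

Contact came at TCP z of about 0.0745 and it bottomed out at about 0.0681. That puts the gap at about 6.5 mm, so the foot should end at wedge x of about 25 mm. Next: lift off and go behind the butt.

```bash
python3 -m pendant '[[0,0,0,0,0,2,255],[0,0,0,0,0,3,165],[0,0,0,-1.5,4.5,0,165],[0,0,0,-1.5,4.5,0,165],[0,0,0,-1.5,4.5,0,165],[0,0,0,-1.2,4.5,0,165],[0,0,0,-0.7,2.7,0,165],[0,0,0,0,0,0,165]]'; python3 - <<'E'
from h import *
t,p,d=grab("wrist");cv2.imwrite("pics/w2.png",p)
t,p,d=grab("scene");s=max(bot.silhouettes("scene","light_box"),key=lambda s:s["p"]);P,u,v=cloud("scene",t,d,s["mask"]);Q=P[(P[:,2]>.05)&(P[:,2]<.07)];print(cv2.minAreaRect(Q[:,:2].astype(np.float32)))
print("dot",lm("scene",t,"yellow_dot")[0])
E
```

```text
time: 6.75
tool_pos: [0.4318, 0.2099, 0.1153]
orientation: [0.571, 0.416, 0.572, -0.416]
force: [-0.7, -0.6, -0.5]
grip_width: 0.354
((0.44130438566207886, -0.09785057604312897), (0.1824158877134323, 0.22503262758255005), 7.086678981781006)
dot (0.83, array([ 0.4992, -0.002 ,  0.0612]))
```

View pics/w2.png

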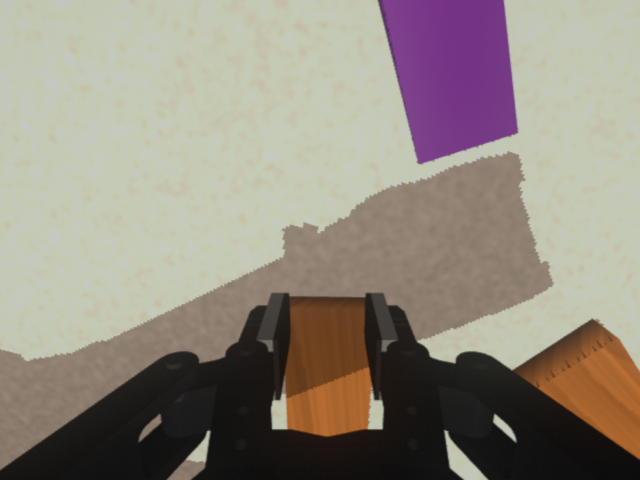

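The butt's top edge is at row ~297, cols ~289–368, centred between the fingers. The purple wedge is clear of them.

```bash
python3 - <<'E'
from h import *
t=T("wrist");m=bot.camera_model("wrist");f=240/np.tan(np.radians(m["fovy"])/2)
def at(u,v,h):
    r=t[:3,:3]@[(u-m.get("cx",320))/f,(v-m.get("cy",240))/f,1];return t[:3,3]+r*(h-t[2,3])/r[2]
print(at(328,297,.018),at(289,297,.018),at(368,297,.018),at(420,161,.01),bot.get_obs()["tool_pos"])
E
```

```text
[0.44365326 0.17452276 0.018     ] [0.42040685 0.16720139 0.018     ] [0.46749055 0.18203022 0.018     ] [0.46972169 0.26970416 0.01      ] [0.43402412 0.20457117 0.11497243]
```

```bash
python3 -m pendant '[[0,0,0,0,0,-4,165],[0,0,0,0,0,-3.5,165],[0,0,0,0,0,-1.9,165],[0,0,0,0,0,0,165]]'; python3 -m pendant '[[0,0,0,0.6,-1.9,0,165],[0,0,0,0.6,-1.9,0,165],[0,0,0,0.6,-1.9,0,165],[0,0,0,0.6,-1.9,0,165],[0,0,0,0.3,-0.95,0,165],[0,0,0,0,0,0,165]]'
python3 - <<'E'
from h import *
o=bot.get_obs();print(o["tool_pos"],o["force"])
t,p,d=grab("scene");cv2.imwrite("pics/s3.png",cv2.resize(p[170:330,240:440],None,fx=4,fy=4)[:600]);print(lm("scene",t,"wedge"),lm("scene",t,"yellow_dot"))
E
```

```text
time: 7.35
tool_pos: [0.4328, 0.2042, 0.0192]
orientation: [0.569, 0.417, 0.571, -0.42]
force: [0.1, 0.1, 0.7]
grip_width: 0.355
time: 7.95
tool_pos: [0.4616, 0.1189, 0.0221]
orientation: [0.57, 0.419, 0.569, -0.419]
force: [-0.8, 0.2, -0.9]
grip_width: 0.352
[0.46164998 0.11887122 0.02207481] [-0.77098161  0.15308305 -0.93562187]
[(0.91, array([0.4633, 0.3367, 0.0014])), (0.75, array([0.4872, 0.0468, 0.0026])), (0.69, array([6.725e-01, 1.315e-01, 4.000e-04])), (0.18, array([ 0.4998, -0.0045, -0.0015]))] [(0.85, array([0.4981, 0.0009, 0.0632]))]
```

View pics/s3.png

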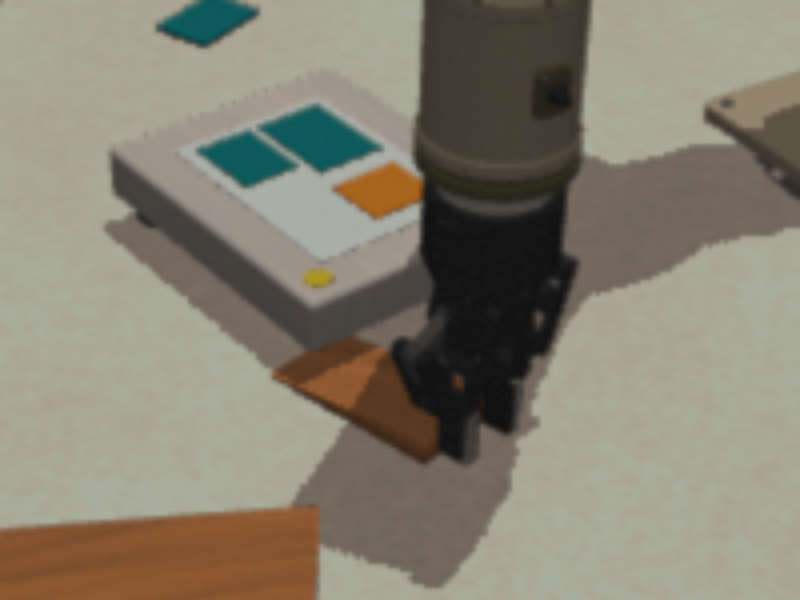

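The wedge tracked straight and the thin end is now under the edge of the box. I'll push the rest in small steps and watch the force.

```bash
python3 -m pendant '[[0,0,0,0.3,-0.95,0,165],[0,0,0,0.3,-0.95,0,165],[0,0,0,0,0,0,165]]'|grep -E "pos|force"; for i in 1 2 3; do python3 -m pendant '[[0,0,0,0.1,-0.3,0,165],[0,0,0,0,0,0,165]]'|grep -E "pos|force";done
python3 - <<'E'
from h import *
a=[]
for i in range(3):
    t,p,d=grab("side");a.append(bot.get_obs()["force"])
print(np.mean(a,0),bot.get_obs()["tool_pos"],lm("side",t,"yellow_dot"),lm("side",t,"wedge"))
E
```

```text
tool_pos: [0.4672, 0.1, 0.0213]
force: [0.3, 0.7, -0.7]
tool_pos: [0.4678, 0.0983, 0.0213]
force: [-0.1, 0.1, -0.5]
tool_pos: [0.4688, 0.0953, 0.0213]
force: [-0.6, 0.7, 0.2]
tool_pos: [0.4698, 0.0922, 0.0213]
force: [0.8, 0.6, 0.3]
[-0.01920886 -0.25828131  0.34997947] [0.46971625 0.09255386 0.02132921] [(0.83, array([0.4994, 0.0018, 0.062 ]))] [(0.83, array([0.6747, 0.1305, 0.0016])), (0.72, array([0.4592, 0.3396, 0.0005]))]
```

```bash
for i in 1 2 3; do python3 -m pendant '[[0,0,0,0.06,-0.2,0,165],[0,0,0,0,0,0,165]]'|grep -E "pos|force"; python3 -c "
from h import *
a=[(bot.grab_frame('side'),bot.get_obs()['force'])[1] for i in range(6)];print('mean',np.mean(a,0))"; done
```

```text
tool_pos: [0.4704, 0.0905, 0.0213]
force: [-0.0, -0.4, 0.0]
mean [-0.01720181 -0.32305603 -0.03992098]
tool_pos: [0.4709, 0.0887, 0.0213]
force: [-0.1, 0.4, 0.5]
mean [-0.3508922   0.71580719  0.09081966]
tool_pos: [0.4715, 0.0868, 0.0213]
force: [-0.3, 2.6, -0.6]
mean [-1.27111648  3.7118881  -0.16120309]
```

The force jumped to about 3.8 N on the last step, so the wedge is snug. I'll retreat and go press the dot.

```bash
python3 -m pendant '[[0,0,0,-0.5,1.5,0,165],[0,0,0,-0.4,1.35,0,165],[0,0,0,0,0,0,165],[0,0,0,0,0,4.5,200],[0,0,0,0,0,4.5,255],[0,0,0,0,0,0,255]]'|grep -E "pos|force"; python3 - <<'E'
from h import *
t,p,d=grab("wrist");cv2.imwrite("pics/w4.png",p);print(lm("wrist",t,"yellow_dot"),lm("wrist",t,"wedge"))
m=bot.camera_model("wrist");np.savez("w4.npz",t=t)
E
python3 -m pendant '[[0,0,0,1.2,-3.9,0,255],[0,0,0,1.2,-3.9,0,255],[0,0,0,1.2,-3.9,0,255],[0,0,0,0,0,-2,255],[0,0,0,0,0,0,255],[0,0,0,0,0,0,255]]'
```

```text
tool_pos: [0.4658, 0.115, 0.1164]
force: [0.4, -0.1, -0.4]
[] [(0.93, array([0.6727, 0.135 , 0.0015]))]
time: 12.1
tool_pos: [0.4975, -0.0013, 0.0905]
orientation: [0.57, 0.417, 0.572, -0.418]
force: [-0.1, -0.1, 0.3]
grip_width: 0.003
```

View pics/w4.png

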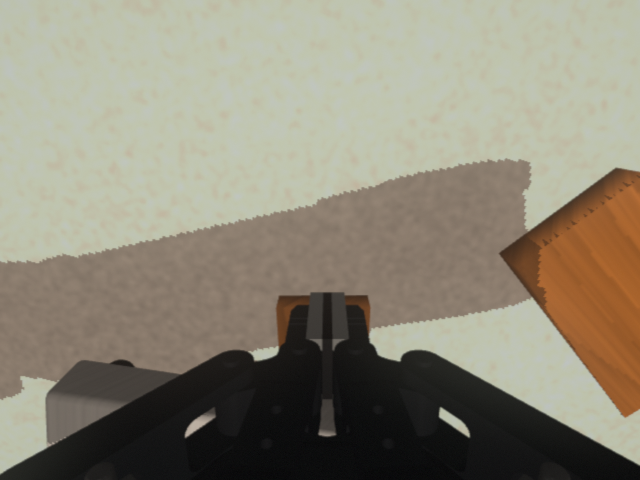

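The wedge stayed put; its butt is at cols 277–370, row 297. Now the press.

```bash
python3 -m pendant '[[0,0,0,0,0,-1.3,255],[0,0,0,0,0,0,255]]'|grep -E "pos|force"; for i in 1 2 3 4 5; do python3 -m pendant '[[0,0,0,0,0,-0.1,255],[0,0,0,0,0,0,255]]' | grep -E "pos|force"; done
```

```text
tool_pos: [0.4976, -0.0013, 0.0771]
force: [-0.4, 0.2, -0.5]
tool_pos: [0.4986, -0.0016, 0.0774]
force: [-1.0, 0.1, 0.9]
tool_pos: [0.4986, -0.0019, 0.0764]
force: [-0.9, 0.2, -0.7]
tool_pos: [0.4985, -0.0019, 0.0753]
force: [-0.7, -0.1, 0.1]
tool_pos: [0.4987, -0.0019, 0.0748]
force: [-2.0, -0.1, 6.3]
tool_pos: [0.4989, -0.0018, 0.0745]
force: [-6.7, -1.0, 16.1]
```

```bash
python3 -m pendant '[[0,0,0,0,0,-0.0,255],[0,0,0,0,0,0.04,255],[0,0,0,0,0,0,255],[0,0,0,0,0,0,255]]'; python3 - <<'E'
from h import *
a=[]
for i in range(6):
    t,p,d=grab("scene");o=bot.get_obs();a.append(np.r_[o["force"],o["tool_pos"]])
print(np.array(a).round(4))
s=max(bot.silhouettes("scene","light_box"),key=lambda s:s["p"]);P,u,v=cloud("scene",t,d,s["mask"]);Q=P[(P[:,2]>.05)&(P[:,2]<.068)]
A=np.c_[Q[:,:2]-Q[:,:2].mean(0),np.ones(len(Q))];print("plane",np.linalg.lstsq(A,Q[:,2],rcond=None)[0],cv2.minAreaRect(Q[:,:2].astype(np.float32)))
t,p,d=grab("side");cv2.imwrite("pics/e.png",cv2.resize(p[190:330,200:380],None,fx=4,fy=4))
s=max(bot.silhouettes("side","light_box"),key=lambda s:s["p"]);P,u,v=cloud("side",t,d,s["mask"]);Q=P[(P[:,2]>.05)&(P[:,2]<.068)]
A=np.c_[Q[:,:2]-Q[:,:2].mean(0),np.ones(len(Q))];print("plane",np.linalg.lstsq(A,Q[:,2],rcond=None)[0],cv2.minAreaRect(Q[:,:2].astype(np.float32)))
E
```

```text
time: 13.7
tool_pos: [0.4988, -0.0019, 0.0746]
orientation: [0.571, 0.418, 0.57, -0.418]
force: [-5.0, 0.1, 11.7]
grip_width: 0.002
[[-5.01120e+00 -6.81000e-02  1.30465e+01  4.98800e-01 -1.90000e-03
   7.46000e-02]
 [-4.14550e+00  4.21500e-01  1.26682e+01  4.98800e-01 -1.80000e-03
   7.46000e-02]
 [-3.75640e+00 -2.57600e-01  1.28924e+01  4.98800e-01 -1.90000e-03
   7.46000e-02]
 [-4.65990e+00 -1.19300e-01  1.19996e+01  4.98800e-01 -1.90000e-03
   7.46000e-02]
 [-5.16560e+00 -6.93000e-01  1.31317e+01  4.98800e-01 -1.90000e-03
   7.46000e-02]
 [-4.54580e+00 -8.34300e-01  1.11313e+01  4.98800e-01 -1.90000e-03
   7.46000e-02]]
plane [-0.05841843 -0.04549507  0.05913946] ((0.6331663727760315, 0.47308826446533203), (0.025553015992045403, 0.05858632177114487), 44.48181915283203)
plane [-0.00059869  0.0044982   0.05858317] ((0.44031038880348206, -0.10104022920131683), (0.1799655556678772, 0.2255786806344986), 6.9192914962768555)
```

View pics/e.png

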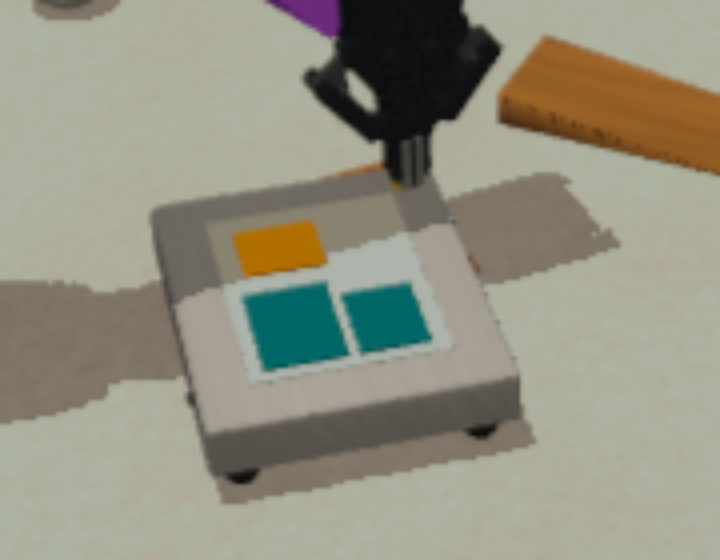

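The side view shows the finger on the dot. The box plane matches its unpressed reading to 0.0005 rad, and the press holds a steady 12 N or so. I'm handing it in.

```bash
python3 -c "
from plant import bot
print(bot.finish_job());print(bot.get_obs()['force'])"
```

```text
the job is handed in; nothing more can be done
None
the job is handed in; nothing more can be done
```

I handed the job in with the wedge under the orange foot and a finger still pressing the yellow dot. The hand-in gives no verdict, so I can't confirm the result itself.

- **First press:** the corner went down about 6.5 mm before the foot met the table. The press briefly peaked at 27 N.
- **Wedge:** I pushed it straight in by its butt with two fingertips until the resistance rose from about 0.5 N to 3.8 N, then backed off. It was never gripped or lifted.
- **Final press:** about 12 N down, steady, with about 4.5 N sideways. The finger stops at the same height as the unrocked box.
- **Box:** in the side camera its tilt matches the start to about 0.0005 rad, and its centre is within about 1 mm of where it stood.

**Failed checks:** in the last scene-camera check the network picked another object as the box, so only the side camera and the press height back the level reading. I didn't measure where the wedge sits under the box; from the finger position, the foot is about 20 mm from its centre, towards the thin end. I didn't measure the other objects again after the moves. The arm kept clear of them.

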